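# Put the camera on the screen and open the presenter's mic

## Task

The talk at the stand is about to start: on the video mixer, press the yellow key in the near (preview) row to select the camera, let it come up, then press the wide red cut key to put it on the wall screen, and last press the round mute key of the microphone with the red ring to open it. Tap each key lightly with a fingertip, down and up again, without pushing hard. Press no other key, leave the fader and everything else on the table alone, and do not pick up or shift the microphones.

Things in the scene. Friction and masses are not known exactly. Their poses are not given: they have to be found in the camera images.
- mixer: Video mixer: flat black console, 200 mm deep (its x) by 342 mm wide (its y), panel top 50 mm above the table; fixed. Origin: centre of its underside; its x axis points away from the operator, y to the operator's left. Near (preview) row: four lit square keys at x = -35 mm, y = 130, 90, 50, 10, then the wide red cut key at y = -55. Far row at x = 27; 14 mm tall dials at x = 77.
- cut_top (a point): Centre of the top of the cut key: wide red key, 24 x 36 mm (long along the mixer's y), the only red key on the mixer, right of the preview row. Top 10 mm above the panel (60 mm above the table), 7 mm proud of its collar.
- cut (a joint): How far the cut key is pressed: 0 up, 0.005 m fully down; about 1 N to start, 3.5 N at 2 mm where it registers, 7 N fully down, then a firm stop (meet it slowly); it springs back.
- program_row: The mixer's far row, fixed in the panel: four dark grey square spring keys and the wide dark grey auto key beyond the cut key (tops 60 mm above the table). Origin and axes as the mixer's, but 50 mm higher.
- fader (a joint): Transition fader (T-bar) at the mixer's y = -125 mm: black crossbar 44 mm wide on a steel arm at the mixer's right end, about 30 mm above the panel; 0 = pulled back to the operator, 0.9 rad = pushed away. Stays where it is left. Starts at 0.
- source_yellow: Fixed collar of the yellow lit preview key in the mixer's near row, with that key in it. Which of the four places in the row it has varies. Cap 24 x 24 mm, 10 mm above the panel. Origin on the panel (50 mm above the table) under the key's centre; axes as the mixer's.
- source_blue: Fixed collar of the blue lit preview key in the mixer's near row, with that key in it. Which of the four places in the row it has varies. Cap 24 x 24 mm, 10 mm above the panel. Origin on the panel (50 mm above the table) under the key's centre; axes as the mixer's.
- source_green: Fixed collar of the green lit preview key in the mixer's near row, with that key in it. Which of the four places in the row it has varies. Cap 24 x 24 mm, 10 mm above the panel. Origin on the panel (50 mm above the table) under the key's centre; axes as the mixer's.
- source_white: Fixed collar of the white lit preview key in the mixer's near row, with that key in it. Which of the four places in the row it has varies. Cap 24 x 24 mm, 10 mm above the panel. Origin on the panel (50 mm above the table) under the key's centre; axes as the mixer's.
- key_yellow_top (a point): Centre of the top of the yellow lit preview key (the camera's key): square cap 24 x 24 mm, top 10 mm above the panel (60 mm above the table), 7 mm proud of its collar; neighbours are 40 mm away, centre to centre.
- key_yellow (a joint): How far the yellow preview key is pressed: 0 up, 0.005 m fully down; a spring key, about 1 N to start, 3.5 N at 2 mm where it registers, 7 N fully down, then a firm stop (meet it slowly); it springs back.
- mic_red: Table microphone with a red ring, the presenter's microphone: flat black slab 114 (its x) x 80 x 22 mm with a dark metal grille, 30 mm high, on its far half and a round silver mute key on its near half; loose, about 0.45 kg, on rubber. Origin: centre of its underside. The two microphones stand left and right of the mixer; which side varies.
- mic_blue: Table microphone with a blue ring, the guest's microphone: flat black slab 114 (its x) x 80 x 22 mm with a dark metal grille, 30 mm high, on its far half and a round silver mute key on its near half; loose, about 0.45 kg, on rubber. Origin: centre of its underside. The two microphones stand left and right of the mixer; which side varies.
- mute_red_top (a point): Centre of the top of the round silver mute key, 28 mm across, inside the red ring on the near half of that microphone (29 mm to its -x); top 30 mm above the table, 8 mm above the slab.
- mute_red (a joint): How far that mute key is pressed: 0 up, 0.005 m fully down; about 1 N to start, 3.5 N at 2 mm where it registers, 7 N fully down, then a firm stop (meet it slowly); it springs back.
- phone: White smartphone, 72 x 148 x 8 mm; loose bystander. Origin: centre of its underside.
- clicker: Black presentation clicker, 36 x 112 x 18 mm; loose bystander. Origin: centre of its underside.
- tv_remote: Grey TV remote control, 46 x 170 x 18 mm; loose bystander. Origin: centre of its underside.
- mug: White mug, 80 mm across, 95 mm tall; loose bystander. Origin: centre of its underside.
- bottle: Glass water bottle, 66 mm across, 200 mm tall; loose bystander. Origin: centre of its underside.

How it is judged:
By the outcome, as a careful person would: the job done as asked, in the order asked, and still so for the second after the job is handed in, with the robot touching nothing.
It also fails if it takes over 43 s, if anything falls off the work surface, if the arm or the gripper's body presses on something with over 40 N, if the wrist force passes 120 N, or if a joint passes its speed limit or range.

## Robot

A 7-joint arm with a two-finger parallel gripper is mounted at the origin on the work surface. World frame = base frame: x ahead of the robot, y to its left, z up, the work surface at z = 0. Lengths are in m, angles in rad, forces in N, time in s.
With the tool pointing down it reaches from about 0.425 to 1.025 m from the base axis. Payload 9.4 kg.
Tool frame: the origin (TCP) lies on the centre line of the jaws, within the pads' length; the fingertips stand 22 mm ahead of it and the grasp point (between the pads) lies 3 mm ahead of it; z points along the fingers, y is the direction in which the jaws open and shut (so a half turn about z gives the same grasp; the last joint's range is limited). The gripper opens to 85 mm and grips with 20 to 120 N. Pads are 22 mm wide; open, the fingers measure 114 mm over their backs; the gripper's body (76 mm by 85 mm) begins 54 mm behind the grasp point. The pads swing forward as they close: fully open they stand 13 mm farther back than shut.
Start: joints at [-1.37, 0.599, -0.003, 1.599, 0.002, 0.943, -0.08], TCP at [0.199, 0.697, 0.253] pointing down, gripper open.
Joint ranges: [-2.57, 2.57], [-0.35, 1.97], [-1.29, 1.29], [0.11, 2.56], [-1.05, 4.19], [0.11, 1.86], [-2.63, 2.63]. Speed limits (rad/s): [2.22, 2.22, 3.01, 3.01, 3.14, 3.14, 3.14].

## Interface

Orientations are given as a unit quaternion [x, y, z, w].
In Python, from cell import sense, read_camera, job, look_for, regions_of gives the robot as it stands. The module is installed in compiled form; this text tells all that it offers.
- The arm moves only by the tool arm_command, never from a script. Its argument "rows" is a list of rows, each an object of numbers: "dx", "dy", "dz": the shift along the tool's x, y, z in cm; "rx", "ry", "rz": the turn, a rotation vector about the tool's x, y, z in rad; "grip": the closure, from 0 (fully open) to 1 (shut). In form: [{"dx": .., "dy": .., "dz": .., "rx": .., "ry": .., "rz": .., "grip": ..}, ...]. A call has 1 to 10 rows; each row is the pose to reach, as a shift and turn from the pose commanded when the call began, along the tool's axes at that moment; what a row does not reach only later rows make up. A row lasts 1/8 s, in which the tool goes at most 62.5 mm and 10.7 degrees, less where a joint would pass 70% of its speed; a pose out of reach is approached as far as the arm can. A call with a gripper value outside its range is refused whole. The fingers move at their own pace and stop on an object; "force" is the grip in N (left out, the last holds). Time passes only in rows, so rows that repeat a pose let the fingers close. It gives the time, the measured TCP pose, the force and the opening at its end, in the units of the state.
- sense(): the state, without advancing time (a new reading comes with each control period).
- read_camera(name): name is "scene" or "top" or "wrist"; returns a dict with "color" (420x560x3 uint8, blue, green, red), "fx", "fy", "cx", "cy" (pixels), "rvec" (rotation vector, rad) and "tvec" (3), from world to camera coordinates, as OpenCV has them; the wrist camera has in their place "tool_from_camera" (4x4, takes a point from camera to tool coordinates, whose origin is the TCP and whose axes are the flange's). Camera axes: x right, y down, z forward; pixel columns grow to the right and rows downward; lengths in m; the calibration is good to about 2 mm. The wrist camera is an equidistant fisheye: a pixel r from the principal point sees the ray r / f radians off the axis. A picture is of the moment at which its call begins: read the wrist's pose just before it. There is no depth.
- job.sign_off(): hands the job in, once; it reports no verdict.
Trained networks look in a picture, given as the dict that the camera call returned (one of the last four; its "shot" number tells which), for a name from the list of things; names that differ only in an ending like _2 or _b are one class to them, and where a whole thing is asked for, a point or a joint stands for the part that bears it (a point fixed in the world has none). Each returns a list of dicts, best first, with "confidence" (0 to 1); they miss things now and then, are a little off and sometimes report something else, mostly with a low value. They report only what shows in the picture. A call takes as long as a camera call.
- look_for(name, picture): "location" ([column, row] in pixels, amid what is visible of it).
- regions_of(name, picture): "mask" (420x560 bool, what is visible of it) and "location" ([column, row] in pixels, amid what is visible of it).
The state is a dict: "time": time; "q": joint angles; "qd": joint speeds; "joint_efforts": joint torques, N m; "tcp_pos": TCP position; "tool_rot": TCP orientation; "contact_force": force on the tool from outside, world axes, zero at the start; "torque": the same for the moment, N m; "grip_width": finger opening in m.
Only numpy, scipy, OpenCV 4.12 (cv2) and the standard library are available. Lean on these libraries where they do the work, as an engineer would, in place of code of your own. Each camera call takes 0.05 s, during which the arm holds its last target. There are 200 camera calls.

## Working session

There is one attempt and no reset: what is moved stays moved. The work goes in short steps, Python scripts to look and compute and a tool call to move; the robot and the scene stay as the last step left them, time stands still between calls to the robot, and variables do not carry over. Pictures are saved under pics/ and viewed, about 8 in all and at most 12, crops included, and the job is handed in when it is done.

Besides the shell and the picture viewer there is one more tool, called after "Call:" as name([rows], argument=value, ...), one row to a line, values as JSON. arm_command: Moves the arm, as the interface text tells. Its arguments: {"type":"object","properties":{"rows":{"type":"array","items":{"type":"object","properties":{"dx":{"type":"number"},"dy":{"type":"number"},"dz":{"type":"number"},"rx":{"type":"number"},"ry":{"type":"number"},"rz":{"type":"number"},"grip":{"type":"number"}}}},"force":{"type":"number"}},"required":["rows"]}

```bash
mkdir -p pics
cat > h.py <<'E'
import numpy as np, cv2
from scipy.spatial.transform import Rotation as R
from cell import sense, read_camera, job, look_for, regions_of
def ground(p,uv,z):
    Rm=R.from_rotvec(np.ravel(p["rvec"])).as_matrix(); t=np.ravel(p["tvec"])
    d=Rm.T@np.array([(uv[0]-p["cx"])/p["fx"],(uv[1]-p["cy"])/p["fy"],1]); c=-Rm.T@t
    return c+d*(z-c[2])/d[2]
E
python3 - <<'E'
from h import *
s=sense(); print(s["tcp_pos"],s["tool_rot"],s["grip_width"],s["time"])
for n in ("top","scene"):
    p=read_camera(n); cv2.imwrite(f"pics/{n}0.png",p["color"])
    for k,z in (("key_yellow_top",.06),("cut_top",.06),("mute_red_top",.03),("mixer",.05),("mic_red",.02),("mic_blue",.02),("source_white",.06),("source_blue",.06),("source_green",.06)):
        for r in look_for(k,p)[:2]: print(n,k,np.round(r["location"],1),round(r["confidence"],2),ground(p,r["location"],z).round(4))
E
```

```text
[0.19870485 0.69677365 0.25239369] [ 1.38419430e-01  9.90373370e-01 -8.05014033e-04 -3.78577711e-05] 0.08525961628126343 0.0
top cut_top [344.3 187.5] 0.64 [ 0.5331 -0.0848  0.06  ]
top cut_top [455.9 238.6] 0.3 [ 0.4062 -0.3443  0.06  ]
top mute_red_top [455.5 237.7] 0.55 [ 0.4109 -0.3559  0.03  ]
top mute_red_top [344.9 188.4] 0.5 [ 0.5372 -0.0909  0.03  ]
top mixer [324.5 174.7] 0.93 [ 0.568 -0.039  0.05 ]
top mixer [443.2 131.5] 0.75 [ 0.6743 -0.3375  0.05  ]
top mic_red [452.4 226.8] 0.61 [ 0.4388 -0.3545  0.02  ]
top mic_red [453.8 235.6] 0.18 [ 0.417  -0.3563  0.02  ]
top mic_blue [160.2 219.1] 0.94 [0.4673 0.3704 0.02  ]
top source_white [283.4 193.9] 0.63 [0.5193 0.0626 0.06  ]
top source_blue [265.3 199.5] 0.52 [0.5062 0.1063 0.06  ]
top source_green [304.6 195.2] 0.7 [0.5155 0.0115 0.06  ]
scene key_yellow_top [229.7 208.3] 0.66 [ 0.5394 -0.0816  0.06  ]
scene key_yellow_top [249.3 214.5] 0.37 [ 0.5505 -0.0105  0.06  ]
scene cut_top [228.5 213.6] 0.59 [ 0.5679 -0.0718  0.06  ]
scene mute_red_top [424.1 234.6] 0.54 [0.4294 0.4976 0.03  ]
scene mixer [241.5 225.5] 0.86 [ 0.5991 -0.0148  0.05  ]
scene mixer [262.1 212.6] 0.74 [0.5131 0.0159 0.05  ]
scene mic_red [168.4 191.8] 0.96 [ 0.4604 -0.3586  0.02  ]
scene mic_blue [377.9 239.7] 0.92 [0.488  0.3726 0.02  ]
scene mic_blue [424.8 233.4] 0.71 [0.4074 0.4997 0.02  ]
scene source_white [228.7 209.7] 0.65 [ 0.5478 -0.0809  0.06  ]
scene source_white [271.6 213.9] 0.57 [0.524  0.0518 0.06  ]
```

```bash
python3 -c "
import cv2
a=cv2.imread('pics/top0.png')[90:300,120:500]; cv2.imwrite('pics/topc.png',cv2.resize(a,None,fx=2.1,fy=2.1,interpolation=cv2.INTER_CUBIC))"
```

```text
(no output)
```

View pics/topc.png

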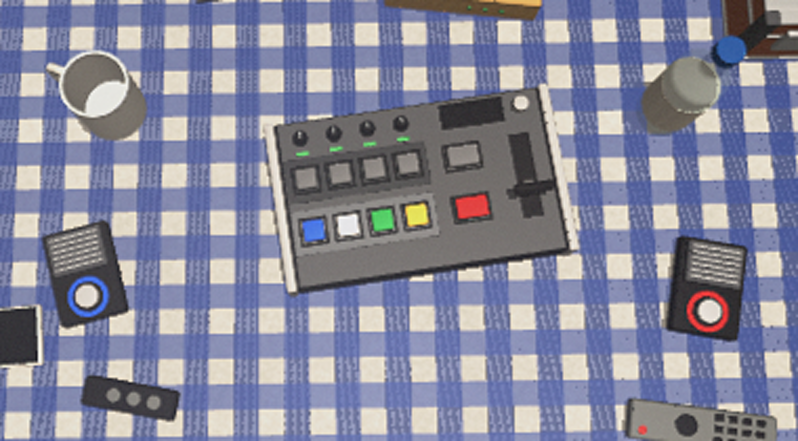

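View pics/scene0.png

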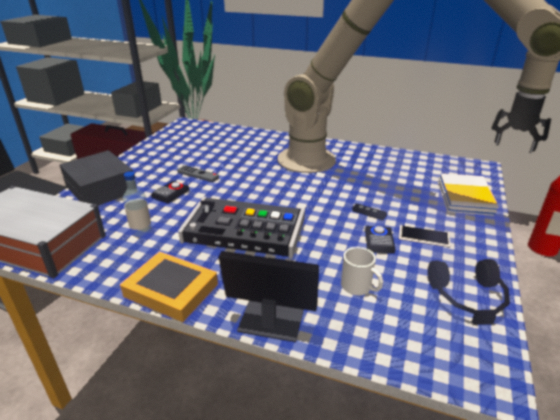

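The top view shows blue, white, green and yellow preview keys from left to right, with yellow at about (318,192). Red cut is at about (344,188), and the red-ringed mic is on the right with its mute key at about (457,238). I'll refine these by colour.

```bash
cat >> h.py <<'E'
def blob(m,uv,rad):
    n,l,st,c=cv2.connectedComponentsWithStats(m.astype(np.uint8))
    ok=[i for i in range(1,n) if st[i,4]>8 and np.hypot(*(c[i]-uv))<rad]
    return max(ok,key=lambda i:st[i,4]) if ok else None, l,c,st
E
python3 - <<'E'
from h import *
p=read_camera("top"); h=cv2.cvtColor(p["color"],cv2.COLOR_BGR2HSV); H,S,V=cv2.split(h)
red=((H<8)|(H>172))&(S>140)&(V>120); yel=(H>20)&(H<35)&(S>120)&(V>120); blu=(H>100)&(H<125)&(S>150)&(V>120)
for n,m,uv,z in (("yel",yel,(318,192),.06),("cut",red,(344,188),.06),("ring",red,(457,238),.022),("blue",blu,(269,199),.06)):
    i,l,c,st=blob(m,uv,8)
    if i is None: print(n,None);continue
    print(n,c[i].round(2),st[i],ground(p,c[i],z).round(4))
m=(S<70)&(V>130); i,l,c,st=blob(m,(457.6,238),6)
print("mute",c[i].round(2),st[i],ground(p,c[i],.03).round(4))
for r in regions_of("mic_red",p)[:1]:
    pts=np.argwhere(r["mask"])[:,::-1].astype(np.float32); print(cv2.minAreaRect(pts))
E
```

```text
yel [318.02 191.75] [313 187  11  10  89] [ 0.5235 -0.0211  0.06  ]
cut [344.5  187.99] [337 183  16  11 144] [ 0.5319 -0.0853  0.06  ]
ring [456.44 237.96] [447 228  20  20 160] [ 0.4109 -0.3615  0.022 ]
blue [268.93 199.27] [264 195  11  10  84] [0.5066 0.0976 0.06  ]
mute [457.55 237.79] [452 233  12  11  98] [ 0.4106 -0.3609  0.03  ]
((456.05108642578125, 227.3905029296875), (34.654693603515625, 47.07230758666992), 6.581944942474365)
```

Call:
arm_command([
  {"grip":1,"rz":-0.14},
  {"grip":1,"rz":-0.28},
  {"grip":1,"rz":-0.42},
], force=40)

```text
$.rows[0]: bad value
```

Call:
arm_command([
  {"dx":0,"dy":0,"dz":0,"rx":0,"ry":0,"rz":-0.14,"grip":1},
  {"dx":0,"dy":0,"dz":0,"rx":0,"ry":0,"rz":-0.28,"grip":1},
  {"dx":0,"dy":0,"dz":0,"rx":0,"ry":0,"rz":-0.42,"grip":1},
], force=40)

```text
time: 1.48
tcp_pos: [0.1988, 0.6972, 0.2533]
tool_rot: [-0.073, 0.997, -0.0, 0.0]
contact_force: [-0.3, -0.4, 0.3]
grip_width: 0.0323
```

Call:
arm_command([
  {"dx":-21.6,"dy":-75.8,"dz":0,"rx":0,"ry":0,"rz":0,"grip":1},
  {"dx":-21.6,"dy":-75.8,"dz":0,"rx":0,"ry":0,"rz":0,"grip":1},
  {"dx":-21.6,"dy":-75.8,"dz":0,"rx":0,"ry":0,"rz":0,"grip":1},
  {"dx":-21.6,"dy":-75.8,"dz":0,"rx":0,"ry":0,"rz":0,"grip":1},
  {"dx":-21.6,"dy":-75.8,"dz":0,"rx":0,"ry":0,"rz":0,"grip":1},
  {"dx":-21.6,"dy":-75.8,"dz":0,"rx":0,"ry":0,"rz":0,"grip":1},
  {"dx":-21.6,"dy":-75.8,"dz":0,"rx":0,"ry":0,"rz":0,"grip":1},
  {"dx":-21.6,"dy":-75.8,"dz":0,"rx":0,"ry":0,"rz":0,"grip":1},
  {"dx":-21.6,"dy":-75.8,"dz":0,"rx":0,"ry":0,"rz":0,"grip":1},
  {"dx":-21.6,"dy":-75.8,"dz":0,"rx":0,"ry":0,"rz":0,"grip":1},
])

```text
time: 2.72
tcp_pos: [0.4544, 0.1247, 0.2537]
tool_rot: [-0.071, 0.997, 0.0, 0.001]
contact_force: [2.0, 0.8, 0.2]
grip_width: 0.0002
```

```bash
cat > d.py <<'E'
import sys
from h import *
s=sense(); Rm=R.from_quat(s["tool_rot"])
for n,t in (("yel",(.5235,-.0211)),("cut",(.5319,-.0853)),("mute",(.4106,-.3609))):
    print(n,(Rm.inv().apply(np.r_[t,s["tcp_pos"][2]]-s["tcp_pos"])*100).round(2))
print(s["tcp_pos"].round(4) if hasattr(s["tcp_pos"],"round") else s["tcp_pos"],s["contact_force"],s["time"],s["grip_width"],Rm.as_rotvec().round(3))
E
python3 d.py
```

```text
yel [ -4.77 -15.41   0.  ]
cut [ -4.69 -21.89  -0.  ]
mute [ 1.123e+01 -4.744e+01 -3.000e-02]
[0.4544 0.1247 0.2537] [2.04051897 0.77578029 0.24707198] 2.725 0.00022762942153201372 [-2.230e-01  3.132e+00  1.000e-03]
```

Call:
arm_command([
  {"dx":-2.0,"dy":-6,"dz":2,"rx":0,"ry":0,"rz":0,"grip":1},
  {"dx":-4.0,"dy":-12,"dz":5,"rx":0,"ry":0,"rz":0,"grip":1},
  {"dx":-4.8,"dy":-15.4,"dz":9,"rx":0,"ry":0,"rz":0,"grip":1},
  {"dx":-4.8,"dy":-15.4,"dz":12,"rx":0,"ry":0,"rz":0,"grip":1},
  {"dx":-4.8,"dy":-15.4,"dz":12,"rx":0,"ry":0,"rz":0,"grip":1},
  {"dx":-4.8,"dy":-15.4,"dz":12,"rx":0,"ry":0,"rz":0,"grip":1},
])

```text
time: 3.48
tcp_pos: [0.5233, -0.0185, 0.1342]
tool_rot: [-0.072, 0.997, 0.0, 0.0]
contact_force: [0.1, 0.3, 0.5]
grip_width: -0.0001
```

```bash
python3 d.py
cat > w.py <<'E'
import sys
from h import *
s=sense(); p=read_camera("wrist"); cv2.imwrite(f"pics/{sys.argv[1]}.png",p["color"])
T=np.array(p["tool_from_camera"]); Rm=R.from_quat(s["tool_rot"]).as_matrix()
h=cv2.cvtColor(p["color"],cv2.COLOR_BGR2HSV); H,S,V=cv2.split(h)
def g(uv,z):
    a=np.array([uv[0]-p["cx"],uv[1]-p["cy"]]); r=np.hypot(*a); th=r/p["fx"]
    d=Rm@T[:3,:3]@np.r_[a/r*np.sin(th),np.cos(th)]; c=s["tcp_pos"]+Rm@T[:3,3]
    return c+d*(z-c[2])/d[2]
for n,m,z in (("yel",(H>20)&(H<35)&(S>120)&(V>120),.06),("red",((H<8)|(H>172))&(S>140)&(V>120),.06),("red",((H<8)|(H>172))&(S>140)&(V>120),.022),("silver",(S<70)&(V>130),.03)):
    k,l,st,c=cv2.connectedComponentsWithStats(m.astype(np.uint8))
    for i in sorted(range(1,k),key=lambda i:-st[i,4])[:3]:
        if st[i,4]>60: print(n,z,c[i].round(1),st[i],g(c[i],z).round(4))
E
python3 w.py w1
```

```text
yel [ 0.02 -0.26 -0.  ]
cut [ 0.1  -6.73 -0.  ]
mute [ 1.604e+01 -3.228e+01 -2.000e-02]
[ 0.5233 -0.0185  0.1342] [0.07808808 0.32792362 0.48862029] 3.475 -9.811055807145134e-05 [-0.225  3.133  0.   ]
yel 0.06 [270.4 228.1] [ 252  211   37   35 1098] [ 0.524 -0.022  0.06 ]
red 0.06 [174.9 227.3] [ 149  210   53   36 1690] [ 0.533  -0.0853  0.06  ]
red 0.022 [174.9 227.3] [ 149  210   53   36 1690] [ 0.5506 -0.0961  0.022 ]
silver 0.03 [282.2  59.7] [ 253    0   60  125 4143] [ 0.4151 -0.0298  0.03  ]
silver 0.03 [464.2 250.4] [ 433  132   57  215 3029] [0.5357 0.1498 0.03  ]
silver 0.03 [205.2  52.7] [ 184   22   44   63 1763] [ 0.4161 -0.0827  0.03  ]
```

View pics/w1.png

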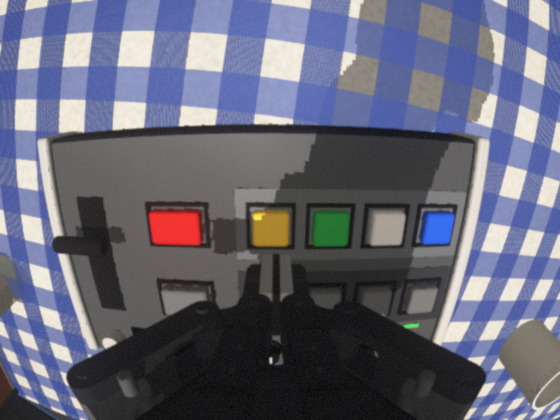

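The picture shows yellow at (270,228), directly ahead of the closed fingertips, and cut at (175,227). The wrist and top views agree to within 1 mm.

Call:
arm_command([
  {"dx":0,"dy":-0.3,"dz":2,"rx":0,"ry":0,"rz":0,"grip":1},
  {"dx":0,"dy":-0.3,"dz":4,"rx":0,"ry":0,"rz":0,"grip":1},
  {"dx":0,"dy":-0.3,"dz":4.8,"rx":0,"ry":0,"rz":0,"grip":1},
  {"dx":0,"dy":-0.3,"dz":4.8,"rx":0,"ry":0,"rz":0,"grip":1},
  {"dx":0,"dy":-0.3,"dz":4.8,"rx":0,"ry":0,"rz":0,"grip":1},
])

```text
time: 4.15
tcp_pos: [0.5238, -0.022, 0.0862]
tool_rot: [-0.071, 0.997, -0.0, 0.001]
contact_force: [-0.2, 0.1, 0.6]
grip_width: -0.0002
```

```bash
python3 d.py
```

```text
yel [ 0.02  0.09 -0.  ]
cut [ 0.1  -6.39  0.  ]
mute [ 1.602e+01 -3.194e+01 -2.000e-02]
[ 0.5238 -0.022   0.0862] [-0.17027993  0.12738765  0.64232361] 4.15 -0.00019176310622991127 [-0.223  3.132 -0.   ]
```

Call:
arm_command([
  {"dx":0,"dy":0,"dz":0.3,"rx":0,"ry":0,"rz":0,"grip":1},
  {"dx":0,"dy":0,"dz":0.45,"rx":0,"ry":0,"rz":0,"grip":1},
  {"dx":0,"dy":0,"dz":0.55,"rx":0,"ry":0,"rz":0,"grip":1},
  {"dx":0,"dy":0,"dz":0.65,"rx":0,"ry":0,"rz":0,"grip":1},
  {"dx":0,"dy":0,"dz":0.7,"rx":0,"ry":0,"rz":0,"grip":1},
  {"dx":0,"dy":0,"dz":0.7,"rx":0,"ry":0,"rz":0,"grip":1},
])

```text
time: 4.9
tcp_pos: [0.5236, -0.0221, 0.0784]
tool_rot: [-0.071, 0.997, -0.0, 0.0]
contact_force: [0.5, -0.1, 5.4]
grip_width: 0.0
```

Call:
arm_command([
  {"dx":0,"dy":0,"dz":-0.8,"rx":0,"ry":0,"rz":0,"grip":1},
  {"dx":0,"dy":0,"dz":-2.5,"rx":0,"ry":0,"rz":0,"grip":1},
  {"dx":0,"dy":-3,"dz":-3.7,"rx":0,"ry":0,"rz":0,"grip":1},
  {"dx":0.1,"dy":-6.5,"dz":-3.7,"rx":0,"ry":0,"rz":0,"grip":1},
  {"dx":0.1,"dy":-6.5,"dz":-3.7,"rx":0,"ry":0,"rz":0,"grip":1},
  {"dx":0.1,"dy":-6.5,"dz":-3.7,"rx":0,"ry":0,"rz":0,"grip":1},
  {"dx":0.1,"dy":-6.5,"dz":-3.7,"rx":0,"ry":0,"rz":0,"grip":1},
  {"dx":0.1,"dy":-6.5,"dz":-3.7,"rx":0,"ry":0,"rz":0,"grip":1},
])

```text
time: 5.9
tcp_pos: [0.5315, -0.0858, 0.1152]
tool_rot: [-0.072, 0.997, 0.0, -0.0]
contact_force: [0.0, 0.5, 0.2]
grip_width: -0.0003
```

```bash
python3 d.py; python3 w.py w2; python3 -c "
from h import *
p=read_camera('scene'); q=read_camera('top')
a=cv2.imread('pics/w2.png')
cv2.imwrite('pics/m2.png',cv2.resize(np.hstack([p['color'],a]),(800,300),interpolation=cv2.INTER_AREA))
"
```

```text
yel [-0.14  6.51  0.  ]
cut [-0.05  0.04 -0.  ]
mute [ 15.9 -25.5  -0. ]
[ 0.5315 -0.0858  0.1152] [0.01404658 0.48382845 0.21533806] 5.9 -0.0002746026474553424 [ 0.225 -3.133 -0.   ]
yel 0.06 [378.2 241.3] [ 359  223   39   37 1191] [ 0.524  -0.0232  0.06  ]
red 0.06 [273.8 240.7] [ 245  224   59   37 1780] [ 0.532 -0.087  0.06 ]
red 0.022 [273.8 240.7] [ 245  224   59   37 1780] [ 0.5493 -0.0847  0.022 ]
silver 0.03 [114.6 234.9] [  94  136   48  200 2973] [ 0.5606 -0.2046  0.03  ]
silver 0.03 [531.9 265.5] [ 479  151   81  227 2928] [0.5443 0.1592 0.03  ]
silver 0.03 [294.4  47.3] [ 270   23   50   49 1923] [ 0.4165 -0.0909  0.03  ]
```

View pics/m2.png

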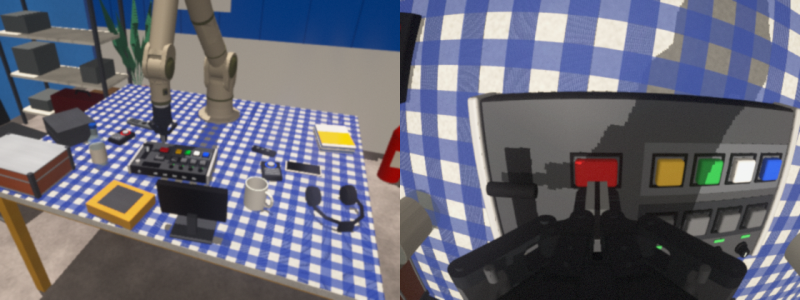

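The left half shows the arm over the mixer. The right half shows the fingertips in front of the red cut key, and yellow does not look stuck down. No indicator is readable, so I'll wait a further 2 s before cutting.

Call:
arm_command([
  {"dx":0,"dy":0,"dz":0,"rx":0,"ry":0,"rz":0,"grip":1},
  {"dx":0,"dy":0,"dz":0,"rx":0,"ry":0,"rz":0,"grip":1},
  {"dx":0,"dy":0,"dz":0,"rx":0,"ry":0,"rz":0,"grip":1},
  {"dx":0,"dy":0,"dz":0,"rx":0,"ry":0,"rz":0,"grip":1},
  {"dx":0,"dy":0,"dz":0,"rx":0,"ry":0,"rz":0,"grip":1},
  {"dx":0,"dy":0,"dz":0,"rx":0,"ry":0,"rz":0,"grip":1},
  {"dx":0,"dy":0,"dz":0,"rx":0,"ry":0,"rz":0,"grip":1},
  {"dx":0,"dy":0,"dz":0,"rx":0,"ry":0,"rz":0,"grip":1},
  {"dx":0,"dy":0,"dz":0,"rx":0,"ry":0,"rz":0,"grip":1},
  {"dx":0,"dy":0,"dz":0,"rx":0,"ry":0,"rz":0,"grip":1},
])

```text
time: 7.3
tcp_pos: [0.5316, -0.0866, 0.1153]
tool_rot: [-0.071, 0.997, -0.0, 0.0]
contact_force: [0.6, 0.7, -0.4]
grip_width: 0.0001
```

Call:
arm_command([
  {"dx":0,"dy":0,"dz":0,"rx":0,"ry":0,"rz":0,"grip":1},
  {"dx":0,"dy":0,"dz":0,"rx":0,"ry":0,"rz":0,"grip":1},
  {"dx":0,"dy":0,"dz":0,"rx":0,"ry":0,"rz":0,"grip":1},
  {"dx":0,"dy":0,"dz":1.5,"rx":0,"ry":0,"rz":0,"grip":1},
  {"dx":0,"dy":0,"dz":2.5,"rx":0,"ry":0,"rz":0,"grip":1},
  {"dx":0,"dy":0,"dz":2.9,"rx":0,"ry":0,"rz":0,"grip":1},
  {"dx":0,"dy":0,"dz":2.9,"rx":0,"ry":0,"rz":0,"grip":1},
  {"dx":0,"dy":0,"dz":2.9,"rx":0,"ry":0,"rz":0,"grip":1},
])

```text
time: 8.3
tcp_pos: [0.5317, -0.0866, 0.0864]
tool_rot: [-0.071, 0.997, -0.0, 0.0]
contact_force: [-0.7, 1.1, -0.3]
grip_width: 0.0
```

Call:
arm_command([
  {"dx":0,"dy":0,"dz":0.3,"rx":0,"ry":0,"rz":0,"grip":1},
  {"dx":0,"dy":0,"dz":0.45,"rx":0,"ry":0,"rz":0,"grip":1},
  {"dx":0,"dy":0,"dz":0.55,"rx":0,"ry":0,"rz":0,"grip":1},
  {"dx":0,"dy":0,"dz":0.65,"rx":0,"ry":0,"rz":0,"grip":1},
  {"dx":0,"dy":0,"dz":0.72,"rx":0,"ry":0,"rz":0,"grip":1},
  {"dx":0,"dy":0,"dz":0.72,"rx":0,"ry":0,"rz":0,"grip":1},
])

```text
time: 9.05
tcp_pos: [0.5317, -0.0866, 0.0792]
tool_rot: [-0.071, 0.997, -0.0, 0.0]
contact_force: [-0.1, 0.4, 4.5]
grip_width: -0.0
```

Call:
arm_command([
  {"dx":0,"dy":0,"dz":-0.8,"rx":0,"ry":0,"rz":0,"grip":1},
  {"dx":0,"dy":0,"dz":-4,"rx":0,"ry":0,"rz":0,"grip":1},
  {"dx":0,"dy":0,"dz":-10,"rx":0,"ry":0,"rz":0,"grip":1},
  {"dx":2,"dy":-4,"dz":-10,"rx":0,"ry":0,"rz":0,"grip":1},
  {"dx":5,"dy":-9,"dz":-10,"rx":0,"ry":0,"rz":0,"grip":1},
  {"dx":8,"dy":-14,"dz":-10,"rx":0,"ry":0,"rz":0,"grip":1},
  {"dx":12,"dy":-19,"dz":-10,"rx":0,"ry":0,"rz":0,"grip":1},
  {"dx":15.9,"dy":-25.4,"dz":-9,"rx":0,"ry":0,"rz":0,"grip":1},
  {"dx":15.9,"dy":-25.4,"dz":-6,"rx":0,"ry":0,"rz":0,"grip":1},
  {"dx":15.9,"dy":-25.4,"dz":-3,"rx":0,"ry":0,"rz":0,"grip":1},
])

```text
time: 10.3
tcp_pos: [0.4088, -0.3627, 0.1088]
tool_rot: [-0.069, 0.998, -0.001, 0.0]
contact_force: [-0.2, -0.2, -0.5]
grip_width: -0.0002
```

Call:
arm_command([
  {"dx":0,"dy":0,"dz":0,"rx":0,"ry":0,"rz":0,"grip":1},
  {"dx":0,"dy":0,"dz":0,"rx":0,"ry":0,"rz":0,"grip":1},
])

```text
time: 10.55
tcp_pos: [0.4106, -0.3604, 0.11]
tool_rot: [-0.071, 0.997, -0.0, 0.0]
contact_force: [0.2, 0.0, -0.3]
grip_width: 0.0001
```

```bash
python3 d.py; python3 w.py w3
```

```text
yel [-16.01  31.98  -0.  ]
cut [-15.92  25.51   0.  ]
mute [ 0.01 -0.05  0.  ]
[ 0.4106 -0.3604  0.11  ] [ 0.24551366  0.03362092 -0.34269052] 10.55 5.376150789382249e-05 [-0.224  3.133 -0.   ]
yel 0.06 [554.4 361.4] [547 352  13  18 140] [ 0.5246 -0.0301  0.06  ]
red 0.06 [271.8 218.5] [ 239  190   69   63 1401] [ 0.3953 -0.3649  0.06  ]
red 0.06 [518.7 373.1] [504 362  30  23 350] [ 0.532  -0.0902  0.06  ]
red 0.06 [422.9  51.9] [417  45  13  14 140] [ 0.2883 -0.297   0.06  ]
red 0.022 [271.8 218.5] [ 239  190   69   63 1401] [ 0.4097 -0.3634  0.022 ]
red 0.022 [518.7 373.1] [504 362  30  23 350] [ 0.5768 -0.0273  0.022 ]
red 0.022 [422.9  51.9] [417  45  13  14 140] [ 0.2789 -0.2802  0.022 ]
silver 0.03 [171.   76.8] [ 145    0   54  149 4649] [ 0.323 -0.439  0.03 ]
silver 0.03 [249.6 104.3] [ 222   45   58  123 4546] [ 0.3354 -0.3874  0.03  ]
silver 0.03 [291.7  33.4] [ 193    0  198   81 4096] [ 0.288  -0.3685  0.03  ]
```

View pics/w3.png

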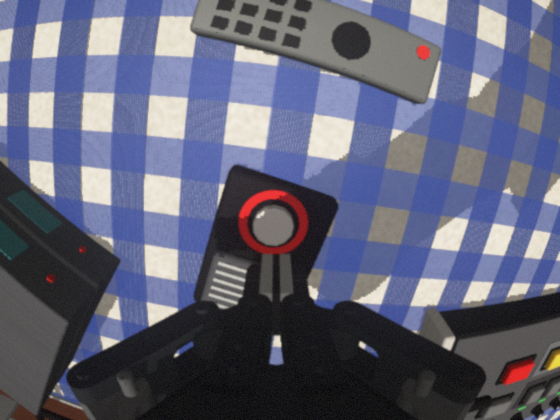

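The red ring is centred at (273,221), just ahead of the fingertips, and the box and remote are clear of them. This agrees with the top measurement to about 2 mm.

Call:
arm_command([
  {"dx":0,"dy":-0.15,"dz":2,"rx":0,"ry":0,"rz":0,"grip":1},
  {"dx":0,"dy":-0.15,"dz":4,"rx":0,"ry":0,"rz":0,"grip":1},
  {"dx":0,"dy":-0.15,"dz":5,"rx":0,"ry":0,"rz":0,"grip":1},
  {"dx":0,"dy":-0.15,"dz":5.4,"rx":0,"ry":0,"rz":0,"grip":1},
  {"dx":0,"dy":-0.15,"dz":5.4,"rx":0,"ry":0,"rz":0,"grip":1},
  {"dx":0,"dy":-0.15,"dz":5.4,"rx":0,"ry":0,"rz":0,"grip":1},
])

```text
time: 11.35
tcp_pos: [0.4106, -0.3623, 0.0557]
tool_rot: [-0.071, 0.997, -0.0, 0.0]
contact_force: [-0.2, 0.1, -0.3]
grip_width: -0.0001
```

Call:
arm_command([
  {"dx":0,"dy":0,"dz":0.3,"rx":0,"ry":0,"rz":0,"grip":1},
  {"dx":0,"dy":0,"dz":0.45,"rx":0,"ry":0,"rz":0,"grip":1},
  {"dx":0,"dy":0,"dz":0.55,"rx":0,"ry":0,"rz":0,"grip":1},
  {"dx":0,"dy":0,"dz":0.65,"rx":0,"ry":0,"rz":0,"grip":1},
  {"dx":0,"dy":0,"dz":0.7,"rx":0,"ry":0,"rz":0,"grip":1},
  {"dx":0,"dy":0,"dz":0.7,"rx":0,"ry":0,"rz":0,"grip":1},
])

```text
time: 12.1
tcp_pos: [0.4106, -0.3623, 0.0483]
tool_rot: [-0.071, 0.997, -0.0, 0.0]
contact_force: [-0.4, 0.4, 5.7]
grip_width: 0.0002
```

Registered at 5.7 N, about 3.7 mm down. Now retreating and checking.

Call:
arm_command([
  {"dx":0,"dy":0,"dz":-0.8,"rx":0,"ry":0,"rz":0,"grip":1},
  {"dx":0,"dy":0,"dz":-4,"rx":0,"ry":0,"rz":0,"grip":1},
  {"dx":0,"dy":0,"dz":-9,"rx":0,"ry":0,"rz":0,"grip":1},
  {"dx":0,"dy":0,"dz":-15,"rx":0,"ry":0,"rz":0,"grip":1},
  {"dx":0,"dy":0,"dz":-20,"rx":0,"ry":0,"rz":0,"grip":1},
  {"dx":0,"dy":0,"dz":-20,"rx":0,"ry":0,"rz":0,"grip":1},
  {"dx":0,"dy":0,"dz":-20,"rx":0,"ry":0,"rz":0,"grip":1},
  {"dx":0,"dy":0,"dz":-20,"rx":0,"ry":0,"rz":0,"grip":1},
])

```text
time: 13.1
tcp_pos: [0.4097, -0.3615, 0.2468]
tool_rot: [-0.071, 0.997, 0.001, -0.001]
contact_force: [0.6, 0.0, 0.1]
grip_width: 0.0
```

```bash
python3 d.py; python3 w.py w4; python3 -c "
from h import *
q=read_camera('top')['color']
a=cv2.imread('pics/w4.png')
cv2.imwrite('pics/m4.png',cv2.resize(np.hstack([q,a]),(800,300),interpolation=cv2.INTER_AREA))
"
```

```text
yel [-1.609e+01  3.208e+01  3.000e-02]
cut [-1.601e+01  2.561e+01  2.000e-02]
mute [-0.1   0.05 -0.  ]
[ 0.4097 -0.3615  0.2468] [0.61979946 0.017656   0.12104184] 13.1 3.203837080048597e-05 [ 2.230e-01 -3.132e+00 -3.000e-03]
yel 0.06 [500.8 298.9] [493 291  17  17 193] [ 0.5238 -0.0251  0.06  ]
red 0.06 [273.3 175.1] [252 156  44  43 638] [ 0.4011 -0.3649  0.06  ]
red 0.06 [465.4 304.3] [453 296  26  18 334] [ 0.5329 -0.0888  0.06  ]
red 0.022 [273.3 175.1] [252 156  44  43 638] [ 0.4099 -0.3639  0.022 ]
red 0.022 [465.4 304.3] [453 296  26  18 334] [ 0.5579 -0.0536  0.022 ]
silver 0.03 [262.9  57.5] [ 191    0  189  144 7866] [ 0.2871 -0.392   0.03  ]
silver 0.03 [162.2  60.8] [ 144    0   41  128 2484] [ 0.2996 -0.4977  0.03  ]
silver 0.03 [ 48.5 396. ] [  12  364   77   56 2334] [ 0.9345 -0.776   0.03  ]
```

View pics/m4.png

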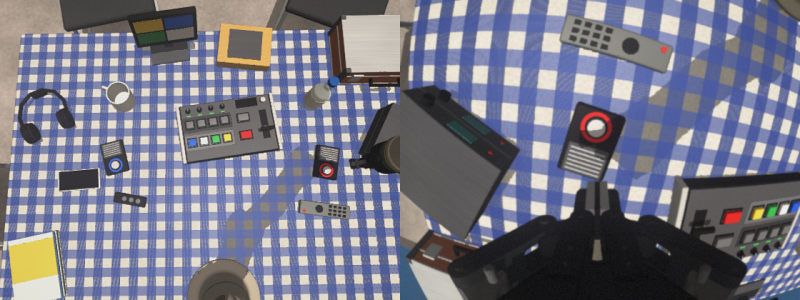

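The mic ring is within 0.5 mm of where it was, nothing else has moved, and the arm is clear.

```bash
python3 -c "
from cell import job; print(job.sign_off())"
```

```text
the job is handed in; nothing more can be done
None
```

I pressed the three keys in the order asked, each with one light tap of the closed fingertips, and handed the job in at about 13 s of the 43 s allowed.

| Key | Measured force | Approx. travel |
|---|---|---|
| Yellow preview | 5.4 N | 3.6 mm |
| Red cut | 4.5 N | 2.8 mm |
| Red-ring mute | 5.7 N | 3.7 mm |

- **Registering:** All three pressed past the 3.5 N and 2 mm point where a key registers, and stayed short of the firm stop. I saw no indicator or screen change that confirms this, so it rests on force and depth alone.
- **Wait before the cut:** I left about 3 s between releasing the yellow key and pressing the cut key.
- **Last checks:** The red-ring microphone moved less than 1 mm. The fader and the other items look undisturbed, and the arm stopped about 20 cm above the microphone, touching nothing. No check failed; the top and wrist cameras agreed to within about 3 mm.

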